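Open the bench extractor's filter box

TASK

Open the filter box of the bench fume extractor: press its snap tab all the way in with the fingertips, then push the released lid along its rails, away from the filter, until it stops against the end of the box. Only press and push: slide the lid without pinching or lifting it, leave the other things on the bench where they are, and finish clear of everything.

Things in the scene. Friction and masses are not known exactly. Their poses are not given: they have to be found in the camera images.
- filter_box: low grey filter box fixed to the bench, 250 (x) x 130 mm (y), a 60 mm round duct stub reaching 50 mm farther at its -x end. Origin: centre of its underside, at bench height; z up; +x is the way the lid slides off. Level rails (tops 70 mm above the bench, |y| 38 to 58 mm) run its whole length between 78 mm high side guides and end walls.
- filter_opening (a point): centre of the filter opening, at rail height, at box x = -60 mm: 80 mm (x) x 76 mm (y), hidden under the lid at the start; the paper filter lies 12 mm down in it. Axes as the box's.
- end_stop (a point): top middle of the inner face of the box's end wall, at box x = 115 mm, 78 mm above the bench: the lid's +x edge stops here. Between box x = -6 mm and this wall there is an open trough between the rails, 76 mm wide, its floor 35 mm above the bench; the tab stands in it and the released lid slides over it.
- lid: loose grey plastic lid, plate 110 x 110 x 8 mm, 0.1 to 0.2 kg, on the two rails. Origin: centre of its underside; axes as the box's within 2 degrees. On the filter it lies at box x = -60 mm (3 mm play), 70 mm above the bench; against the end stop at box x = 60 mm (120 mm of travel). A push rib stands across its top. Unreleased, the tab blocks it after about 3 mm.
- lid_rib (a point): centre of the top edge of the lid's push rib, a bar 10 mm thick (x), 70 mm long (y), 16 mm high above the plate, its top 24 mm above the lid's underside; centred 20 mm to -x of the lid's centre. Behind it (-x side) lie 30 mm of flat lid where a fingertip can stand to push it towards +x.
- tab (a joint): how far the snap tab is pressed in (down), m: about 0 (up to 0.001) at the start, 0.016 fully in. Takes about 5 N, has no spring back and stays where it is left. The lid is free to pass over it from 0.012 on.
- tab_top (a point): centre of the top face of the snap tab, a black ribbed block 40 mm (x) x 44 mm (y) in the trough just past the lid's +x edge, at box x = 18 mm, y = 0. Its top is 82 mm above the bench when up (4 mm above the lid's plate) and 66 mm when fully in (4 mm below the rail tops). Moves with the tab.
- jar: small closed glass jar with a metal cap, 52 mm across, 85 mm tall, close beside the filter box; origin at the centre of its underside; bystander
- carbon_block: dark carbon block 60 x 45 x 30 mm (x, y, z) lying close beside the filter box; origin at the centre of its underside; bystander
- nozzle: small brass burner nozzle, 32 mm across at the foot, 55 mm tall, standing past the stop end of the filter box; origin at the centre of its underside; bystander
- paddle: flat dark carbon paddle with a wooden handle, 255 mm long, lying off to the left; origin under the near edge of its blade; bystander
- reamer: wood-handled reamer with a carbon cone, 335 mm long, lying off to the right; origin under its steel shank; bystander
- beaker: glass beaker 70 mm across, 90 mm tall, off to the left; origin at the centre of its underside; bystander
- measure: slender glass cylinder 28 mm across on a 68 mm foot, 160 mm tall, off to the right; origin at the centre of its underside; bystander
Things that resemble listed ones, but are neither listed nor needed, are in the scene too. Of the things like the lid, leave any that is turquoise; of the rest the larger one is meant.

How it is judged (in metres and radians):
On the way, in this order (a step that is already met when the one before it is completed fails the run):
1. the tab is pressed in while the lid still lies on the filter (value of joint tab above 0.012 m and x of lid in the frame of filter_box below -0.052 m), for 0.2 s.
2. the lid is pushed along its rails, clear of the filter opening (x of lid in the frame of filter_box above 0.04 m and z of lid in the frame of filter_box between 0.065 and 0.076 m), for 0.2 s.
At the end, for the whole second after the job is handed in: the lid lies flat and at rest on the rails at the stop end (within 10 mm of the stop, so the filter opening is wholly uncovered), and the tab is still pressed in by more than 12 mm (x of lid in the frame of filter_box between 0.05 and 0.066 m and y of lid in the frame of filter_box between -0.008 and 0.008 m and z of lid in the frame of filter_box between 0.066 and 0.074 m and angle between lid's own z axis and vertical below 0.05 rad and value of joint tab above 0.012 m and linear speed of lid below 0.01 m/s); the robot touches nothing.
It fails at once if the lid is lifted more than 12 mm off its rails or tipped (z of lid in the frame of filter_box above 0.082 m or angle between lid's own z axis and vertical above 0.25 rad).
It fails at once if a bystander is moved more than 25 mm (distance of any of jar, carbon_block, nozzle, paddle, reamer, beaker, measure from where it was at the start of the episode above 0.025 m).
It also fails if it takes over 42 s, if anything falls off the work surface, if the arm or the gripper's body presses on something with over 40 N, if the wrist force passes 120 N, or if a joint passes its speed limit or range.

ROBOT

A 7-joint arm with a two-finger parallel gripper is mounted at the origin on the work surface. World frame = base frame: x ahead of the robot, y to its left, z up, the work surface at z = 0. Lengths are in mm, angles in rad, forces in N, time in s.
With the tool pointing down it reaches from about 400 to 875 mm from the base axis. Payload 19.3 kg.
Tool frame: the origin (TCP) lies at the very end of the fingers, on their centre line; the grasp point (between the pads) lies 19 mm behind it (r.hold_point_z is the distance from the TCP to the grasp point, in mm); z points along the fingers, y is the line along which they close (so a half turn about z gives the same grasp; the last joint's range is limited). The gripper opens to 85 mm and grips with 20 to 120 N. Pads are 22 mm wide; open, the fingers measure 114 mm over their backs; the gripper's body (76 mm by 85 mm) begins 54 mm behind the grasp point. The pads swing forward as they close: fully open they stand 13 mm farther back than shut.
Start: joints at [-1.289, 0.521, -0.036, 1.599, 0.021, 1.021, -0.113], TCP at [215.385, 586.705, 205.691] pointing down, gripper open.
Joint ranges: [-2.91, 2.91], [-0.3, 2.13], [-1.5, 1.42], [0.17, 2.43], [-1.26, 4.41], [0.16, 1.93], [-2.52, 2.52]. Speed limits (rad/s): [1.89, 1.89, 2.39, 2.39, 3.01, 3.01, 3.01].

INTERFACE

Orientations are given as [roll, pitch, yaw] about the fixed x, y, z axes, in that order (R = Rz(yaw) Ry(pitch) Rx(roll)).
In Python, from cell import r, eyes, ticket gives the robot as it stands.
- The arm moves only by the tool servo_tool, never from a script. Its argument "plan" is a list of rows, each an object of numbers: "rx", "ry", "rz": the turn, a rotation vector about the tool's x, y, z in rad; "tx", "ty", "tz": the shift along the tool's x, y, z in mm; "jaw": the gripper's target within -1 to 1 (shut at 1, half-way at 0, fully open at -1). A call has 1 to 5 rows; each row shifts and turns the commanded pose from where the row before left it, along the tool's axes as they then stand; what a row does not reach is not made up. A row lasts 1/10 s, in which the tool goes at most 50 mm and 8.59 degrees, less where a joint would pass 70% of its speed; a pose out of reach is approached as far as the arm can. A call with a gripper value outside its range is refused whole. The fingers move at their own pace and stop on an object; "newtons" is the grip in N (left out, the last holds). Time passes only in rows, so rows that do not move let the fingers close. It gives the time, the measured TCP pose, the force, the opening and the grip force at its end, in the units of the state.
- r.get_obs(): the state, without advancing time (a new reading comes with each control period).
- eyes.capture(name): name is "side" or "top"; returns (picture, depth): 400x640x3 uint8, red, green, blue; 400x640 float32, mm along the optical axis (not along the pixel's ray), 0 where there is no reading.
- eyes.camera_params(name): a dict with "intrinsics" (3x3 intrinsics, pixels), "extrinsics" (4x4, takes a point from camera to world coordinates). Camera axes: x right, y down, z forward; pixel columns grow to the right and rows downward; lengths in mm; the calibration is good to about 2 mm. A picture is of the moment at which its call begins. camera_params takes no time and is no camera call.
- ticket.job_done(): hands the job in; it is judged then, once.
The state is a dict: "clock": time; "qpos": joint angles; "qvel": joint speeds; "effort": joint torques, N m; "tcp_pos": TCP position; "tool_rot": TCP orientation; "contact_force": force on the tool from outside, world axes, zero at the start; "moment": the same for the moment, N m; "gripper_width": finger opening in mm; "grasp_force": force on a finger pad.
Only numpy, scipy, OpenCV 4.12 (cv2) and the standard library are available. Lean on these libraries where they do the work, as an engineer would, in place of code of your own. Each camera call takes 0.05 s, during which the arm holds its last target. There are 200 camera calls.

## Working session

There is one attempt and no reset: what is moved stays moved. The work goes in short steps, Python scripts to look and compute and a tool call to move; the robot and the scene stay as the last step left them, time stands still between calls to the robot, and variables do not carry over. Pictures are saved under pics/ and viewed, at most 10 in all, crops included, and the job is handed in when it is done.

Besides the shell and the picture viewer there is one more tool, called after ">>>" by a JSON object that holds its "fn" and its "kwargs". servo_tool: Moves the arm, as the interface text tells. Its arguments: {"type":"object","properties":{"plan":{"type":"array"},"newtons":{"type":"number"}},"required":["plan"]}

```bash
mkdir -p pics; ls
python3 - <<'E'
from cell import r,eyes,ticket
import cv2,numpy as np
for n in("top","side"):
    p,d=eyes.capture(n); np.savez(f"{n}.npz",p=p,d=d); cv2.imwrite(f"pics/{n}0.png",p[:,:,::-1])
    c=eyes.camera_params(n); print(n,np.round(c["intrinsics"],1).tolist(),np.round(c["extrinsics"],3).tolist())
o=r.get_obs(); print(o["clock"],o["tcp_pos"],o["tool_rot"],o["gripper_width"])
E
```

```text
pics
top [[381.4, 0.0, 322.3], [0.0, 381.4, 197.6], [0.0, 0.0, 1.0]] [[0.011, -0.996, 0.086, 429.38], [-1.0, -0.011, -0.002, 19.046], [0.003, -0.086, -0.996, 1208.389], [0.0, 0.0, 0.0, 1.0]]
side [[416.2, 0.0, 320.1], [0.0, 416.2, 198.7], [0.0, 0.0, 1.0]] [[0.689, -0.417, 0.593, -139.243], [-0.725, -0.402, 0.559, -642.663], [0.006, -0.815, -0.579, 744.667], [0.0, 0.0, 0.0, 1.0]]
0.1 [215.28354766 586.40858043 205.20340276] [-3.14058294e+00  7.00973634e-05  2.78980235e+00] 85.35938590110058
```

View pics/top0.png

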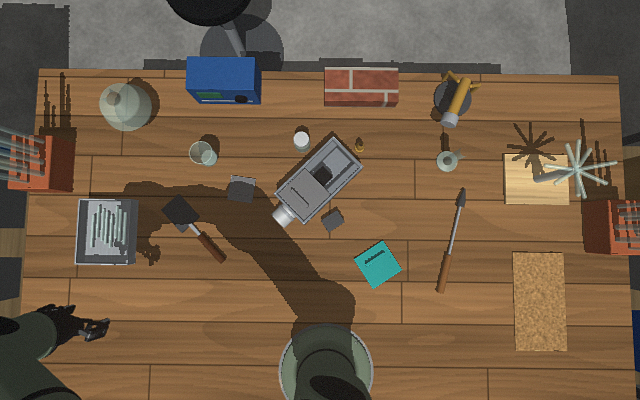

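View pics/side0.png

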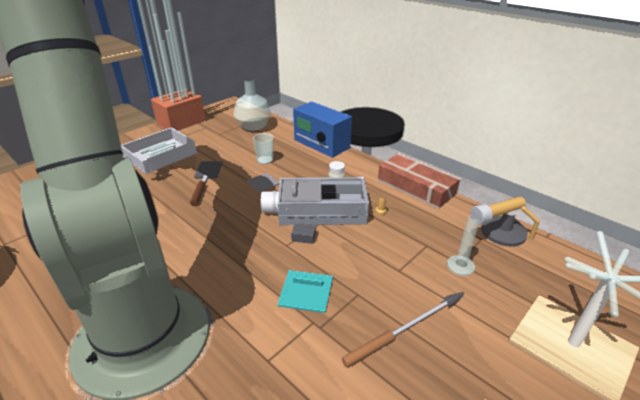

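The top view shows the box centred near (318,180), with its duct (the -x end) at (285,215) and the stop end near (352,148). Three things look like the lid:
- The grey plate in the box at (303,187).
- The dark grey small plate at (242,188).
- The turquoise plate at (378,264), which is excluded.

The larger grey plate, lying on the rails beside the tab at (322,173), fits the description. I'll confirm it in a crop and measure it.

```bash
cat > h.py <<'E'
import numpy as np,cv2
from cell import r,eyes,ticket
def cloud(n,d):
    c=eyes.camera_params(n);K=c["intrinsics"];E=c["extrinsics"]
    v,u=np.mgrid[:d.shape[0],:d.shape[1]]
    P=np.stack([(u-K[0,2])/K[0,0]*d,(v-K[1,2])/K[1,1]*d,d],-1)
    return P@E[:3,:3].T+E[:3,3]
def ray(n,u,v,z):
    c=eyes.camera_params(n);K=c["intrinsics"];E=c["extrinsics"]
    w=E[:3,:3]@np.array([(u-K[0,2])/K[0,0],(v-K[1,2])/K[1,1],1]);o=E[:3,3]
    return o+w*(z-o[2])/w[2]
E
python3 - <<'E'
from h import *
out=[]
for n in("top","side"):
    f=np.load(n+".npz");p,d=f["p"],f["d"];W=cloud(n,d)
    m=(d>0)&(W[...,2]>64)&(W[...,2]<110)&(abs(W[...,0]-480)<150)&(abs(W[...,1]-20)<150)
    k,l,s,c=cv2.connectedComponentsWithStats(m.astype(np.uint8))
    for i in range(1,k):
        if s[i,4]<60: continue
        q=W[l==i]; rc=cv2.minAreaRect(q[:,:2].astype(np.float32))
        print(n,s[i].tolist(),"rect",np.round(rc[0],1),np.round(rc[1],1),round(rc[2],1),"z",np.percentile(q[:,2],[5,50,95]).round(1))
    hsv=cv2.cvtColor(p,cv2.COLOR_RGB2HSV)
    b=m&(hsv[...,2]<60)
    k,l,s,c=cv2.connectedComponentsWithStats(b.astype(np.uint8))
    for i in range(1,k):
        if s[i,4]<30: continue
        q=W[l==i];rc=cv2.minAreaRect(q[:,:2].astype(np.float32))
        print(n,"dark",s[i].tolist(),np.round(rc[0],1),np.round(rc[1],1),round(rc[2],1),np.median(q[:,2]).round(1))
a=np.load("top.npz")["p"][120:240,220:380,::-1];b=np.load("side.npz")["p"][150:260,230:410,::-1]
a=cv2.resize(a,(640,480),interpolation=2)[:, :]
a=cv2.resize(a,(400,300));b=cv2.resize(b,(400,244),interpolation=2)
cv2.imwrite("pics/crop.png",np.vstack([cv2.resize(np.load("top.npz")["p"][120:240,220:380,::-1],(480,360),interpolation=2),cv2.resize(b,(480,240))]))
E
```

```text
top [274, 163, 90, 61, 2496] rect [564.2  46.6] [130.4 297.8] 44.8 z [67.5 77.8 84.2]
top dark [314, 166, 18, 20, 199] [593.4  16.1] [43.1 40.5] 45.3 81.7
side [262, 177, 107, 32, 1942] rect [562.9  44.3] [137.9 298.6] 44.1 z [66.  78.1 83.3]
side dark [322, 185, 14, 14, 169] [590.5  13.7] [41.8 36.9] 45.1 81.4
```

View pics/crop.png

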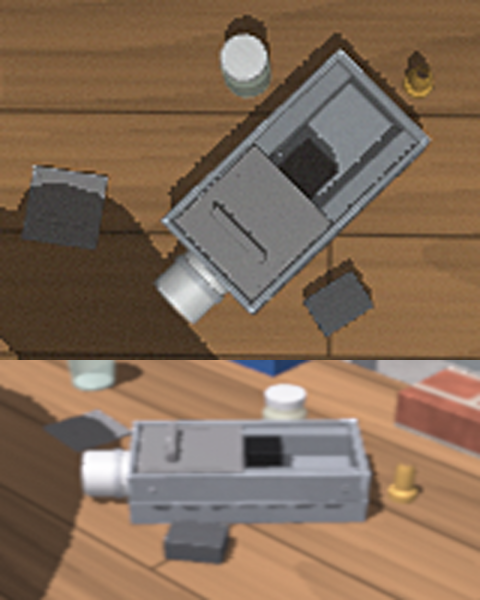

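The crop confirms the target: the large grey plate with the push rib, on the rails of the box and next to the black ribbed tab. The dark plate on the left is loose on the bench and smaller. From the measurements:
- **Box:** yaw about -45.4°.
- **Tab:** about (593,15).
- **Box centre:** about (580,28).

Moving now.

>>> {"fn": "servo_tool", "kwargs": {"plan": [{"tx": -38,"ty": -28,"jaw": 1},{"tx": -38,"ty": -28,"jaw": 1},{"tx": -38,"ty": -28,"jaw": 1},{"tx": -38,"ty": -28,"jaw": 1},{"tx": -38,"ty": -28,"jaw": 1}], "newtons": 30}}

```text
invalid input
```

>>> {"fn": "servo_tool", "kwargs": {"plan": [{"rx": 0,"ry": 0,"rz": 0,"tx": -38,"ty": -28,"tz": 0,"jaw": 1},{"rx": 0,"ry": 0,"rz": 0,"tx": -38,"ty": -28,"tz": 0,"jaw": 1},{"rx": 0,"ry": 0,"rz": 0,"tx": -38,"ty": -28,"tz": 0,"jaw": 1},{"rx": 0,"ry": 0,"rz": 0,"tx": -38,"ty": -28,"tz": 0,"jaw": 1},{"rx": 0,"ry": 0,"rz": 0,"tx": -38,"ty": -28,"tz": 0,"jaw": 1}], "newtons": 30}}

```text
clock: 0.6
tcp_pos: [346.2, 388.0, 205.6]
tool_rot: [-3.141, -0.0, 2.79]
contact_force: [0.7, 0.9, -0.1]
gripper_width: 12.5
grasp_force: 0.0
```

>>> {"fn": "servo_tool", "kwargs": {"plan": [{"rx": 0,"ry": 0,"rz": 0,"tx": -36,"ty": -26,"tz": 0,"jaw": 1},{"rx": 0,"ry": 0,"rz": 0,"tx": -36,"ty": -26,"tz": 0,"jaw": 1},{"rx": 0,"ry": 0,"rz": 0,"tx": -36,"ty": -26,"tz": 0,"jaw": 1},{"rx": 0,"ry": 0,"rz": 0,"tx": -36,"ty": -26,"tz": 0,"jaw": 1},{"rx": 0,"ry": 0,"rz": 0,"tx": -36,"ty": -26,"tz": 0,"jaw": 1}]}}

```text
clock: 1.1
tcp_pos: [470.3, 204.0, 205.7]
tool_rot: [-3.142, -0.0, 2.79]
contact_force: [0.7, 1.5, 0.8]
gripper_width: 0.0
grasp_force: 0.0
```

>>> {"fn": "servo_tool", "kwargs": {"plan": [{"rx": 0,"ry": 0,"rz": 0,"tx": -36,"ty": -26,"tz": 0,"jaw": 1},{"rx": 0,"ry": 0,"rz": 0,"tx": -36,"ty": -26,"tz": 0,"jaw": 1},{"rx": 0,"ry": 0,"rz": 0.147,"tx": 0,"ty": 0,"tz": 0,"jaw": 1},{"rx": 0,"ry": 0,"rz": 0.147,"tx": 0,"ty": 0,"tz": 0,"jaw": 1},{"rx": 0,"ry": 0,"rz": 0.147,"tx": 0,"ty": 0,"tz": 0,"jaw": 1}]}}

```text
clock: 1.6
tcp_pos: [519.3, 131.6, 205.4]
tool_rot: [-3.141, -0.0, 2.342]
contact_force: [-0.1, -0.6, -0.6]
gripper_width: -0.4
grasp_force: 0.0
```

>>> {"fn": "servo_tool", "kwargs": {"plan": [{"rx": 0,"ry": 0,"rz": 0,"tx": -45,"ty": -9,"tz": 0,"jaw": 1},{"rx": 0,"ry": 0,"rz": 0,"tx": -46,"ty": -10,"tz": 0,"jaw": 1},{"rx": 0,"ry": 0,"rz": 0,"tx": -46,"ty": -9,"tz": 10,"jaw": 1},{"rx": 0,"ry": 0,"rz": 0,"tx": 0,"ty": 0,"tz": 40,"jaw": 1},{"rx": 0,"ry": 0,"rz": 0,"tx": 0,"ty": 0,"tz": 40,"jaw": 1}]}}

```text
clock: 2.1
tcp_pos: [596.2, 13.3, 114.7]
tool_rot: [3.141, 0.001, 2.346]
contact_force: [1.3, 0.5, -0.1]
gripper_width: -0.1
grasp_force: 0.0
```

Run:
```python
from h import *
t=np.vstack([cv2.resize(eyes.capture(n)[0][s][:,:,::-1],(480,270),interpolation=2) for n,s in(("top",np.s_[105:240,220:460]),("side",np.s_[120:255,220:460]))])
cv2.imwrite("pics/near.png",t); o=r.get_obs(); print(o["tcp_pos"],o["tool_rot"],o["contact_force"])
```

```text
[592.60049249  14.53692959 111.2856491 ] [-3.13545801 -0.0047196   2.34851425] [-0.91224427  0.0069226  -0.3671419 ]
```

View pics/near.png

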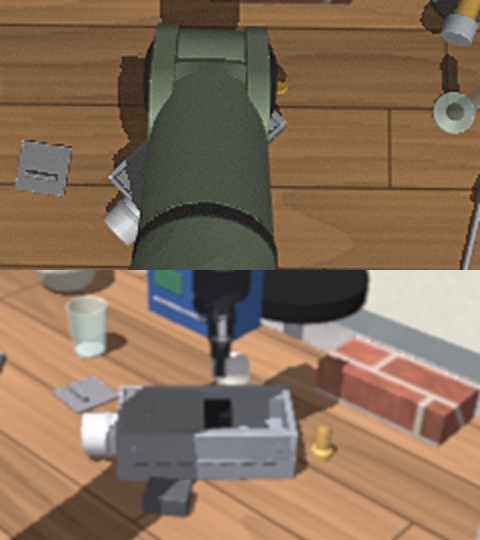

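The side view shows the closed fingertips at (222,375) in the crop, above the black tab at (217,412); from the top, the arm hides the tab. The TCP matches the measured tab, so I'm pressing.

>>> {"fn": "servo_tool", "kwargs": {"plan": [{"rx": 0,"ry": 0,"rz": 0,"tx": 0,"ty": 0,"tz": 12,"jaw": 1},{"rx": 0,"ry": 0,"rz": 0,"tx": 0,"ty": 0,"tz": 10,"jaw": 1},{"rx": 0,"ry": 0,"rz": 0,"tx": 0,"ty": 0,"tz": 5,"jaw": 1},{"rx": 0,"ry": 0,"rz": 0,"tx": 0,"ty": 0,"tz": 4,"jaw": 1},{"rx": 0,"ry": 0,"rz": 0,"tx": 0,"ty": 0,"tz": 2,"jaw": 1}]}}

```text
clock: 2.7
tcp_pos: [595.7, 15.0, 82.9]
tool_rot: [3.141, 0.0, 2.349]
contact_force: [0.5, -0.1, 0.5]
gripper_width: 0.1
grasp_force: 0.0
```

>>> {"fn": "servo_tool", "kwargs": {"plan": [{"rx": 0,"ry": 0,"rz": 0,"tx": 0,"ty": 0,"tz": 3,"jaw": 1},{"rx": 0,"ry": 0,"rz": 0,"tx": 0,"ty": 0,"tz": 2,"jaw": 1},{"rx": 0,"ry": 0,"rz": 0,"tx": 0,"ty": 0,"tz": 2,"jaw": 1},{"rx": 0,"ry": 0,"rz": 0,"tx": 0,"ty": 0,"tz": 1,"jaw": 1},{"rx": 0,"ry": 0,"rz": 0,"tx": 0,"ty": 0,"tz": 0,"jaw": 1}]}}

```text
clock: 3.2
tcp_pos: [595.5, 14.8, 74.6]
tool_rot: [-3.141, -0.0, 2.349]
contact_force: [-0.9, 0.1, 0.4]
gripper_width: 0.3
grasp_force: 0.0
```

>>> {"fn": "servo_tool", "kwargs": {"plan": [{"rx": 0,"ry": 0,"rz": 0,"tx": 0,"ty": 0,"tz": 2,"jaw": 1},{"rx": 0,"ry": 0,"rz": 0,"tx": 0,"ty": 0,"tz": 2,"jaw": 1},{"rx": 0,"ry": 0,"rz": 0,"tx": 0,"ty": 0,"tz": 0,"jaw": 1}]}}

```text
clock: 3.5
tcp_pos: [595.4, 14.9, 70.4]
tool_rot: [-3.141, -0.0, 2.349]
contact_force: [-0.8, 0.2, 0.0]
gripper_width: -0.2
grasp_force: 0.0
```

Run:
```python
from h import *
p,d=eyes.capture("side")
cv2.imwrite("pics/press.png",cv2.resize(p[150:250,250:390,::-1],(700,500),interpolation=2)); o=r.get_obs(); print(o["tcp_pos"],o["tool_rot"],o["contact_force"],o["effort"])
```

```text
[595.46152836  14.84313832  70.5491772 ] [-3.14137783e+00 -1.28256614e-04  2.34868558e+00] [ 0.26655889 -0.48937487 -0.33814401] [-1.84185337e-03 -9.40260601e+01  8.10687929e+00 -2.76393521e+01
  2.48012198e-03 -5.53372339e-02  9.11119161e-03]
```

View pics/press.png

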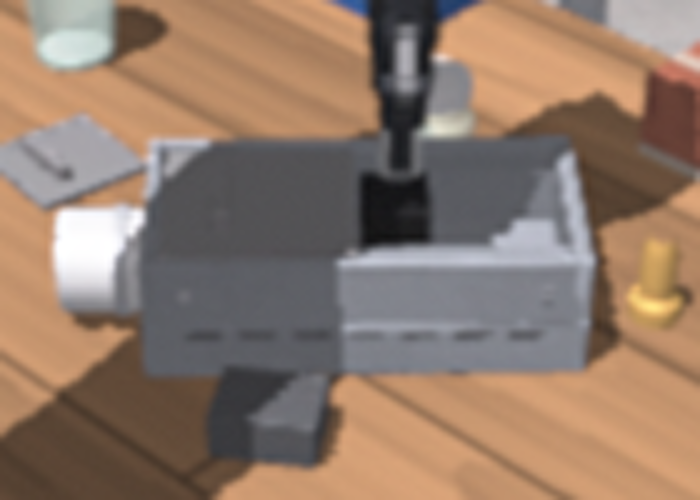

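The side view shows the fingertips ending near (403,172) in the crop, which is (331,184) in the full image. That is at the far edge of the tab, which still looks up. I'll check this against the projection.

Run:
```python
from h import *
c=eyes.camera_params("side");K=c["intrinsics"];E=np.linalg.inv(c["extrinsics"])
for P in([595.4,14.9,70.5],[595.4,14.9,82],[593,15,82],[593,15,66]):
    q=K@(E@np.r_[P,1])[:3];print(P,(q[:2]/q[2]).round(1))
for z in(70,82,95,105): print(z,ray("side",330.6,184.4,z).round(1))
p,d=eyes.capture("side");W=cloud("side",d)
for v in range(172,202,2): print(v,[f"{W[v,u,0]:.0f},{W[v,u,1]:.0f},{W[v,u,2]:.0f}|{p[v,u].max()}" for u in(325,328,331,334)])
```

```text
[595.4, 14.9, 70.5] [329.1 191.3]
[595.4, 14.9, 82] [329.1 187.9]
[593, 15, 82] [328.5 188.3]
[593, 15, 66] [328.4 192.9]
70 [625.5  36.3  70. ]
82 [611.9  24.2  82. ]
95 [597.1  11.2  95. ]
105 [585.8   1.1 105. ]
172 ['747,171,1|133', '558,-13,164|36', '566,-17,162|38', '570,-24,164|55']
174 ['737,162,2|146', '570,-3,148|37', '574,-10,149|38', '576,-19,152|82']
176 ['731,156,-1|112', '583,9,130|51', '589,3,130|43', '681,73,58|160']
178 ['630,64,78|103', '586,12,121|57', '592,6,121|47', '648,43,79|114']
180 ['627,61,74|100', '581,7,119|55', '589,3,117|47', '649,44,71|106']
182 ['620,54,73|103', '582,8,111|49', '590,4,110|46', '642,37,70|103']
184 ['601,36,83|74', '589,14,99|75', '595,7,99|78', '619,17,83|77']
186 ['593,29,83|25', '601,24,82|35', '604,16,84|35', '609,8,85|30']
188 ['585,22,84|24', '593,17,82|25', '598,10,83|23', '605,5,82|28']
190 ['579,16,82|26', '583,8,84|25', '590,3,83|32', '595,-4,84|29']
192 ['570,7,84|26', '581,6,80|28', '584,-3,82|47', '588,-11,84|47']
194 ['571,8,76|26', '580,5,74|24', '584,-3,75|32', '590,-9,75|33']
196 ['573,10,67|24', '-139,-643,745|24', '582,-5,70|28', '589,-10,69|30']
198 ['572,9,62|36', '577,2,63|48', '584,-3,61|67', '588,-11,63|68']
200 ['555,-7,71|175', '561,-13,71|177', '568,-18,70|183', '574,-24,70|184']
```

Depth puts the visible fingertip at about z≈96 while the reported TCP is 70. The force still reads zero, so the real tips end about 25 mm behind the reported TCP. The lateral position is right. I'm going lower, watching the force.

>>> {"fn": "servo_tool", "kwargs": {"plan": [{"rx": 0,"ry": 0,"rz": 0,"tx": 0,"ty": 0,"tz": 3,"jaw": 1},{"rx": 0,"ry": 0,"rz": 0,"tx": 0,"ty": 0,"tz": 3,"jaw": 1},{"rx": 0,"ry": 0,"rz": 0,"tx": 0,"ty": 0,"tz": 3,"jaw": 1},{"rx": 0,"ry": 0,"rz": 0,"tx": 0,"ty": 0,"tz": 2,"jaw": 1},{"rx": 0,"ry": 0,"rz": 0,"tx": 0,"ty": 0,"tz": 0,"jaw": 1}]}}

```text
clock: 4.1
tcp_pos: [595.4, 14.8, 59.3]
tool_rot: [-3.141, -0.0, 2.349]
contact_force: [0.0, 0.0, -0.2]
gripper_width: -0.1
grasp_force: 0.0
```

>>> {"fn": "servo_tool", "kwargs": {"plan": [{"rx": 0,"ry": 0,"rz": 0,"tx": 0,"ty": 0,"tz": 2,"jaw": 1},{"rx": 0,"ry": 0,"rz": 0,"tx": 0,"ty": 0,"tz": 2,"jaw": 1},{"rx": 0,"ry": 0,"rz": 0,"tx": 0,"ty": 0,"tz": 1,"jaw": 1}]}}

```text
clock: 4.4
tcp_pos: [595.7, 14.9, 54.7]
tool_rot: [3.141, 0.0, 2.349]
contact_force: [-1.6, -0.4, 3.4]
gripper_width: 0.2
grasp_force: 2.4
```

Contact comes at TCP z≈55, so the offset is about 26 mm. Pressing on to about 40, until the force rises.

>>> {"fn": "servo_tool", "kwargs": {"plan": [{"rx": 0,"ry": 0,"rz": 0,"tx": 0,"ty": 0,"tz": 3,"jaw": 1},{"rx": 0,"ry": 0,"rz": 0,"tx": 0,"ty": 0,"tz": 3,"jaw": 1},{"rx": 0,"ry": 0,"rz": 0,"tx": 0,"ty": 0,"tz": 2,"jaw": 1},{"rx": 0,"ry": 0,"rz": 0,"tx": 0,"ty": 0,"tz": 2,"jaw": 1},{"rx": 0,"ry": 0,"rz": 0,"tx": 0,"ty": 0,"tz": 1,"jaw": 1}]}}

```text
clock: 4.9
tcp_pos: [595.6, 14.9, 43.6]
tool_rot: [3.141, 0.0, 2.349]
contact_force: [-0.8, -0.1, 4.6]
gripper_width: -0.1
grasp_force: 2.4
```

>>> {"fn": "servo_tool", "kwargs": {"plan": [{"rx": 0,"ry": 0,"rz": 0,"tx": 0,"ty": 0,"tz": 1,"jaw": 1},{"rx": 0,"ry": 0,"rz": 0,"tx": 0,"ty": 0,"tz": 1,"jaw": 1},{"rx": 0,"ry": 0,"rz": 0,"tx": 0,"ty": 0,"tz": 1,"jaw": 1}]}}

```text
clock: 5.2
tcp_pos: [595.6, 14.9, 40.7]
tool_rot: [3.141, 0.0, 2.349]
contact_force: [0.9, -0.0, 4.5]
gripper_width: 0.1
grasp_force: 2.4
```

>>> {"fn": "servo_tool", "kwargs": {"plan": [{"rx": 0,"ry": 0,"rz": 0,"tx": 0,"ty": 0,"tz": 1,"jaw": 1},{"rx": 0,"ry": 0,"rz": 0,"tx": 0,"ty": 0,"tz": 1,"jaw": 1},{"rx": 0,"ry": 0,"rz": 0,"tx": 0,"ty": 0,"tz": 0,"jaw": 1}]}}

```text
clock: 5.5
tcp_pos: [595.8, 14.9, 40.2]
tool_rot: [3.141, 0.0, 2.349]
contact_force: [-9.5, 0.9, 33.5]
gripper_width: 0.2
grasp_force: 16.8
```

The tab hit its end at TCP z=40, where the tip is at 66, so the offset is 26 mm. Lifting off and moving behind the rib.

>>> {"fn": "servo_tool", "kwargs": {"plan": [{"rx": 0,"ry": 0,"rz": 0,"tx": 0,"ty": 0,"tz": -30,"jaw": 1},{"rx": 0,"ry": 0,"rz": 0,"tx": 0,"ty": 0,"tz": -40,"jaw": 1},{"rx": 0,"ry": 0,"rz": 0,"tx": 40,"ty": 0,"tz": 0,"jaw": 1},{"rx": 0,"ry": 0,"rz": 0,"tx": 40,"ty": 0,"tz": 0,"jaw": 1},{"rx": 0,"ry": 0,"rz": 0,"tx": 40,"ty": 0,"tz": 0,"jaw": 1}]}}

```text
clock: 6.0
tcp_pos: [510.0, 101.0, 108.6]
tool_rot: [-3.142, -0.0, 2.348]
contact_force: [1.0, 1.4, -0.1]
gripper_width: 0.0
grasp_force: 0.0
```

>>> {"fn": "servo_tool", "kwargs": {"plan": [{"rx": 0,"ry": 0,"rz": 0,"tx": 0,"ty": 0,"tz": 0,"jaw": 1},{"rx": 0,"ry": 0,"rz": 0,"tx": 0,"ty": 0,"tz": 0,"jaw": 1}]}}

```text
clock: 6.2
tcp_pos: [510.9, 101.0, 108.7]
tool_rot: [-3.141, -0.0, 2.35]
contact_force: [0.6, -0.6, -0.6]
gripper_width: -0.2
grasp_force: 0.0
```

Run:
```python
from h import *
p,d=eyes.capture("side");W=cloud("side",d)
cv2.imwrite("pics/rib.png",cv2.resize(p[140:240,240:380,::-1],(700,500),interpolation=2)); o=r.get_obs(); print(o["tcp_pos"],o["tool_rot"],o["contact_force"])
u=np.array([.702,-.712]);v=np.array([.712,.702]);c=np.array([593,15])-18*u
q=W[(d>0)];q=np.c_[(q[:,:2]-c)@u,(q[:,:2]-c)@v,q[:,2]]
# rib, lid edges, fingers in box frame
b=q[(abs(q[:,0])<125)&(abs(q[:,1])<60)]
k=b[(b[:,2]>88)&(b[:,2]<97)];print("rib",len(k),np.percentile(k,[3,50,97],axis=0).round(1))
k=b[(b[:,2]>105)&(b[:,2]<140)];print("finger",len(k),np.percentile(k,[3,50,97],axis=0).round(1))
k=b[(b[:,0]>5)&(b[:,0]<32)&(abs(b[:,1])<15)];print("tab",len(k),np.percentile(k,[10,50,90],axis=0).round(1))
```

```text
[511.516569   100.19186402 108.69383287] [-3.14150656e+00  2.95693868e-04  2.34898179e+00] [ 0.35230184 -0.76065438 -0.35989779]
rib 54 [[-83.6 -35.9  90.1]
 [-78.9  -3.3  94.4]
 [-74.   33.1  96.5]]
finger 9 [[-108.7   -6.2  135.8]
 [-100.6   -4.   137.1]
 [ -90.2   -2.1  139.2]]
tab 60 [[  7.7 -13.1  65.4]
 [ 18.3   0.4  66.8]
 [ 30.5  12.5  68.7]]
```

View pics/rib.png

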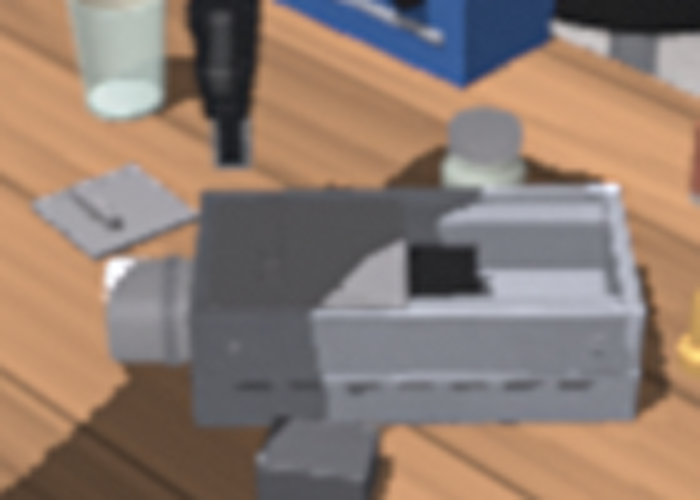

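The side view shows the tab now sunk at (445,270), measured at z≈66.8. The rib is at box x≈-79, and the fingertips (232,160) hang at box x≈-100, centred. Lowering to 5 mm above the plate.

>>> {"fn": "servo_tool", "kwargs": {"plan": [{"rx": 0,"ry": 0,"rz": 0,"tx": 0,"ty": 2,"tz": 25,"jaw": 1},{"rx": 0,"ry": 0,"rz": 0,"tx": 0,"ty": 0,"tz": 15,"jaw": 1},{"rx": 0,"ry": 0,"rz": 0,"tx": 0,"ty": 0,"tz": 7,"jaw": 1},{"rx": 0,"ry": 0,"rz": 0,"tx": 0,"ty": 0,"tz": 4,"jaw": 1},{"rx": 0,"ry": 0,"rz": 0,"tx": 0,"ty": 0,"tz": 0,"jaw": 1}]}}

```text
clock: 6.75
tcp_pos: [512.9, 101.3, 57.6]
tool_rot: [-3.141, 0.0, 2.348]
contact_force: [0.9, 0.7, -0.4]
gripper_width: -0.2
grasp_force: 0.0
```

>>> {"fn": "servo_tool", "kwargs": {"plan": [{"rx": 0,"ry": 0,"rz": 0,"tx": -3,"ty": 0,"tz": 0,"jaw": 1},{"rx": 0,"ry": 0,"rz": 0,"tx": -4,"ty": 0,"tz": 0,"jaw": 1},{"rx": 0,"ry": 0,"rz": 0,"tx": -5,"ty": 0,"tz": 0,"jaw": 1},{"rx": 0,"ry": 0,"rz": 0,"tx": -5,"ty": 0,"tz": 0,"jaw": 1},{"rx": 0,"ry": 0,"rz": 0,"tx": -5,"ty": 0,"tz": 0,"jaw": 1}]}}

```text
clock: 7.25
tcp_pos: [528.6, 85.8, 57.9]
tool_rot: [3.141, 0.0, 2.349]
contact_force: [-0.9, 1.2, 1.9]
gripper_width: -0.3
grasp_force: 1.1
```

>>> {"fn": "servo_tool", "kwargs": {"plan": [{"rx": 0,"ry": 0,"rz": 0,"tx": -7,"ty": 0,"tz": 0,"jaw": 1},{"rx": 0,"ry": 0,"rz": 0,"tx": -7,"ty": 0,"tz": 0,"jaw": 1},{"rx": 0,"ry": 0,"rz": 0,"tx": -7,"ty": 0,"tz": 0,"jaw": 1},{"rx": 0,"ry": 0,"rz": 0,"tx": -7,"ty": 0,"tz": 0,"jaw": 1},{"rx": 0,"ry": 0,"rz": 0,"tx": -7,"ty": 0,"tz": 0,"jaw": 1}]}}

```text
clock: 7.75
tcp_pos: [553.2, 60.6, 57.7]
tool_rot: [-3.142, 0.0, 2.349]
contact_force: [-1.3, 1.6, 1.5]
gripper_width: 0.1
grasp_force: 1.1
```

>>> {"fn": "servo_tool", "kwargs": {"plan": [{"rx": 0,"ry": 0,"rz": 0,"tx": -7,"ty": 0,"tz": 0,"jaw": 1},{"rx": 0,"ry": 0,"rz": 0,"tx": -7,"ty": 0,"tz": 0,"jaw": 1},{"rx": 0,"ry": 0,"rz": 0,"tx": -7,"ty": 0,"tz": 0,"jaw": 1},{"rx": 0,"ry": 0,"rz": 0,"tx": -6,"ty": 0,"tz": 0,"jaw": 1},{"rx": 0,"ry": 0,"rz": 0,"tx": -5,"ty": 0,"tz": 0,"jaw": 1}]}}

```text
clock: 8.25
tcp_pos: [575.6, 37.9, 57.7]
tool_rot: [-3.142, 0.0, 2.349]
contact_force: [-2.0, 1.1, 1.3]
gripper_width: -0.1
grasp_force: 1.1
```

```bash
cat > m.py <<'E'
from h import *
p,d=eyes.capture("side");W=cloud("side",d)
o=r.get_obs(); print(o["clock"],o["tcp_pos"].round(1),o["contact_force"].round(1))
u=np.array([.702,-.712]);v=np.array([.712,.702]);c=np.array([593,15])-18*u
q=W[(d>0)];q=np.c_[(q[:,:2]-c)@u,(q[:,:2]-c)@v,q[:,2]]
print("tcp box",(o["tcp_pos"][:2]-c)@u,(o["tcp_pos"][:2]-c)@v)
b=q[(abs(q[:,0])<125)&(abs(q[:,1])<60)]
k=b[(b[:,2]>88)&(b[:,2]<97)&(abs(b[:,1])>18)&(abs(b[:,1])<40)];print("rib",len(k),np.percentile(k,[3,50,97],axis=0).round(1))
for a in range(-120,125,10):
    k=b[(b[:,0]>a)&(b[:,0]<a+10)&(b[:,1]>-34)&(b[:,1]<-18)]
    print(a,len(k),np.median(k[:,2]).round(1) if len(k) else "",end="; ")
E
python3 m.py
```

```text
8.3 [576.   37.3  57.7] [-0.7 -0.  -0.7]
tcp box -9.778765849279262 3.5532933533817395
rib 32 [[  1.3 -38.   88.6]
 [  6.2 -27.1  93.8]
 [ 11.3  30.2  96.6]]
-120 12 70.9; -110 34 444.4; -100 48 438.5; -90 42 427.5; -80 16 416.5; -70 5 405.9; -60 32 395.2; -50 173 328.3; -40 138 290.0; -30 105 244.0; -20 101 226.3; -10 87 226.3; 0 88 226.2; 10 119 249.7; 20 162 319.3; 30 111 453.3; 40 114 417.0; 50 32 402.8; 60 14 78.7; 70 10 79.1; 80 3 77.6; 90 0 ; 100 0 ; 110 6 78.4; 120 5 79.5;
```

The rib is at box x≈6, so the lid is at about 26 and has 34 mm to go.

>>> {"fn": "servo_tool", "kwargs": {"plan": [{"rx": 0,"ry": 0,"rz": 0,"tx": -6,"ty": 0,"tz": 0,"jaw": 1},{"rx": 0,"ry": 0,"rz": 0,"tx": -6,"ty": 0,"tz": 0,"jaw": 1},{"rx": 0,"ry": 0,"rz": 0,"tx": -6,"ty": 0,"tz": 0,"jaw": 1},{"rx": 0,"ry": 0,"rz": 0,"tx": -5,"ty": 0,"tz": 0,"jaw": 1},{"rx": 0,"ry": 0,"rz": 0,"tx": -4,"ty": 0,"tz": 0,"jaw": 1}]}}

```text
clock: 8.8
tcp_pos: [594.5, 18.7, 57.7]
tool_rot: [-3.142, 0.0, 2.349]
contact_force: [-0.4, -0.1, 0.1]
gripper_width: -0.0
grasp_force: 0.6
```

>>> {"fn": "servo_tool", "kwargs": {"plan": [{"rx": 0,"ry": 0,"rz": 0,"tx": -2,"ty": 0,"tz": 0,"jaw": 1},{"rx": 0,"ry": 0,"rz": 0,"tx": -2,"ty": 0,"tz": 0,"jaw": 1},{"rx": 0,"ry": 0,"rz": 0,"tx": -1,"ty": 0,"tz": 0,"jaw": 1}]}}

```text
clock: 9.1
tcp_pos: [597.7, 15.5, 57.7]
tool_rot: [-3.142, -0.0, 2.349]
contact_force: [0.1, 1.2, -0.4]
gripper_width: 0.0
grasp_force: 0.4
```

>>> {"fn": "servo_tool", "kwargs": {"plan": [{"rx": 0,"ry": 0,"rz": 0,"tx": -1,"ty": 0,"tz": 0,"jaw": 1},{"rx": 0,"ry": 0,"rz": 0,"tx": -1,"ty": 0,"tz": 0,"jaw": 1},{"rx": 0,"ry": 0,"rz": 0,"tx": 0,"ty": 0,"tz": 0,"jaw": 1}]}}

```text
clock: 9.4
tcp_pos: [598.9, 14.2, 57.7]
tool_rot: [-3.141, -0.0, 2.349]
contact_force: [-3.0, 0.3, 0.4]
gripper_width: -0.3
grasp_force: 1.1
```

```bash
python3 m.py | head -6
```

```text
9.45 [598.9  14.2  57.7] [-2.8  0.8 -0.1]
tcp box 22.6849256535944 3.6203871778029892
rib 29 [[ 34.7 -35.7  89.9]
 [ 40.  -24.9  94. ]
 [ 43.2  28.1  96. ]]
-120 13 70.9; -110 10 70.8; -100 5 69.6; -90 2 59.6; -80 5 450.6; -70 32 441.7; -60 36 428.6; -50 11 418.5; -40 4 237.0; -30 12 401.0; -20 148 326.9; -10 163 309.6; 0 100 242.8; 10 119 223.5; 20 91 226.6; 30 95 226.0; 40 101 240.0; 50 131 305.4; 60 123 362.0; 70 103 433.2; 80 62 410.8; 90 12 78.6; 100 11 78.4; 110 12 78.3; 120 4 78.6;
```

>>> {"fn": "servo_tool", "kwargs": {"plan": [{"rx": 0,"ry": 0,"rz": 0,"tx": -1,"ty": 0,"tz": 0,"jaw": 1},{"rx": 0,"ry": 0,"rz": 0,"tx": -1,"ty": 0,"tz": 0,"jaw": 1},{"rx": 0,"ry": 0,"rz": 0,"tx": 0,"ty": 0,"tz": 0,"jaw": 1}]}}

```text
clock: 9.75
tcp_pos: [598.9, 14.0, 57.6]
tool_rot: [-3.14, -0.003, 2.35]
contact_force: [-11.6, 7.9, 8.0]
gripper_width: -0.1
grasp_force: 6.7
```

The lid is against the stop: the force rose to about 14 N with no motion. Backing off, then up and away.

>>> {"fn": "servo_tool", "kwargs": {"plan": [{"rx": 0,"ry": 0,"rz": 0,"tx": 5,"ty": 0,"tz": 0,"jaw": 1},{"rx": 0,"ry": 0,"rz": 0,"tx": 5,"ty": 0,"tz": 0,"jaw": 1},{"rx": 0,"ry": 0,"rz": 0,"tx": 0,"ty": 0,"tz": -30,"jaw": 1},{"rx": 0,"ry": 0,"rz": 0,"tx": 0,"ty": 0,"tz": -45,"jaw": 1},{"rx": 0,"ry": 0,"rz": 0,"tx": 0,"ty": 0,"tz": -45,"jaw": 1}]}}

```text
clock: 10.25
tcp_pos: [593.1, 19.8, 179.0]
tool_rot: [-3.141, -0.0, 2.349]
contact_force: [1.5, -0.0, -0.5]
gripper_width: -0.2
grasp_force: 0.0
```

>>> {"fn": "servo_tool", "kwargs": {"plan": [{"rx": 0,"ry": 0,"rz": 0,"tx": 40,"ty": 0,"tz": -20,"jaw": 1},{"rx": 0,"ry": 0,"rz": 0,"tx": 45,"ty": 0,"tz": 0,"jaw": 1},{"rx": 0,"ry": 0,"rz": 0,"tx": 45,"ty": 0,"tz": 0,"jaw": 1},{"rx": 0,"ry": 0,"rz": 0,"tx": 45,"ty": 0,"tz": 0,"jaw": 1},{"rx": 0,"ry": 0,"rz": 0,"tx": 0,"ty": 0,"tz": 0,"jaw": 1}]}}

```text
clock: 10.75
tcp_pos: [467.3, 148.7, 197.9]
tool_rot: [3.141, -0.002, 2.355]
contact_force: [1.5, -1.1, -0.2]
gripper_width: 0.0
grasp_force: 0.0
```

```bash
python3 m.py | head -5
python3 - <<'E'
from h import *
t=np.vstack([cv2.resize(eyes.capture(n)[0][s][:,:,::-1],(480,270),interpolation=2) for n,s in(("top",np.s_[105:240,200:440]),("side",np.s_[120:255,200:440]))])
cv2.imwrite("pics/end.png",t)
E
```

```text
10.8 [469.3 146.6 198.1] [ 0.7 -0.4 -0.1]
tcp box -162.56690635549356 4.351379082598984
rib 30 [[ 34.6 -36.3  88.9]
 [ 39.9 -26.9  94.6]
 [ 43.3  29.   96.5]]
```

View pics/end.png

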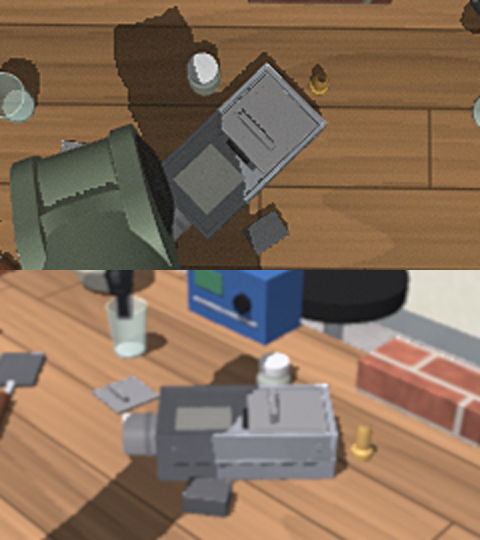

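Both views show the lid seated flat at the stop end (top view (270,118)) with the filter opening uncovered at (208,178). The jar, carbon block and nozzle stand where they were, and the arm is clear.

```bash
python3 -c "
from cell import r,eyes,ticket
print(ticket.job_done())"
```

```text
the job is handed in; nothing more can be done
None
```

The job is handed in, with no verdict returned: the tab is pressed fully in, the lid is flat against the end stop with the filter opening uncovered, the jar, carbon block and nozzle look unmoved, and the arm is clear.

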